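Top the roll with cheese and hold the grill lid over it

TASK

The small contact grill stands open with a bread roll on its lower plate: lay the round of cheese from the chopping board flat on the very top of that roll, so that it balances there, and let go of it. Then take the grill's lid by its handle and lower it gently, without letting it drop, until it stands open at 45 degrees over the roll, clear of the cheese, ready for grilling it open. The lid falls shut by itself, so finish while still holding it at that angle, with the cheese still on the roll and everything else left where it is.

Things in the scene. Friction and masses are not known exactly. Their poses are not given: they have to be found in the camera images.
- grill: small contact grill (black and metal), fixed to the worktop; base 215 deep (its x), 256 wide (its y), on either the left or the right half of the worktop. Origin under the base on the worktop; -x of its frame is its front (towards the robot), +x its back with the hinge, z up. Top of the flat ribbed lower plate at z = 72 mm, plate 180 x 226 mm
- plate (a point): centre of the lower plate's top face, 10 mm behind the grill's origin, 72 mm up
- grill_hinge (a point): middle of the lid's hinge line, which runs along the grill's y axis: at x = +115, z = 85 mm in the grill's frame
- lid (a joint): opening angle of the grill's lid in rad: 0 shut, 0.785 = open at 45 degrees, 1.57 upright, end stop at 1.80. It starts about upright and stays where it is left there by a little hinge friction (0.07 N m); below about 1.37 rad it falls shut by its own weight (0.5 kg, about 1.5 N to be held up at the handle). The lid is a slab 198 long, 214 wide; at angle 0 it covers the hinge line to 205 mm in front of it, from 9 mm below to 36 mm above the hinge height
- lid_bar (a point): middle of the lid's handle: a round bar, 18 mm thick, 124 mm clear length along the grill's y axis, held 45 mm in front of the slab's front edge by an arm at each end. It lies 250 mm from the hinge line along the lid and 12 mm towards the lid's outer side: in the grill's frame at angle a its x is that of the hinge - 250 cos a + 12 sin a, its z is 85 + 250 sin a + 12 cos a (mm). Being round, it can turn between the fingers. It moves with the lid
- roll: domed bread roll lying loose on the grill's lower plate: 84 across, 38 high, 70 g; origin at the centre of its underside, z up. The crown is a smooth dome of 62 mm radius of curvature
- roll_crown (a point): highest point of that roll, 38 mm above its origin
- board: wooden chopping board, 230 (x) by 320 (y), 22 thick, fixed, on the other half of the worktop; origin under its centre
- cheese: round of pale hard goat's cheese lying flat on the chopping board: a disc 44 across, 16 thick, about 40 g, rigid; origin at the centre of its underside, z up
- spare_roll: a second roll of the same kind, lying on the chopping board; a bystander
- mug_cream: bystander: plain cream mug, upside down, 94 high, at the back
- lemon: bystander: lemon at the back
- onion: bystander: red onion at the back
- soup_tin: bystander: food tin, 75 across, 110 high, at the back
- salt_mill: bystander: dark wooden mill, 58 across, 170 high, at the back
Not all that is in view belongs to the job. Of the things like the cheese, leave any that is yellow; of the rest the larger one is meant.

How it is judged:
On the way:
1. the cheese lies balanced on the roll in the grill, let go of, the lid still up (horizontal distance between cheese and roll below 0.015 m and z of cheese in the frame of roll between 0.032 and 0.045 m and angle between cheese's own z axis and vertical below 0.3 rad and contact force between cheese and roll above 0.1 N and contact force between the fingers and cheese below 0.05 N and horizontal distance between roll and plate below 0.08 m and angle between roll's own z axis and vertical below 0.15 rad and linear speed of cheese below 0.02 m/s and value of joint lid above 1.2 rad), for 0.4 s.
At the end, for the whole second after the job is handed in: The lid is still at 45 degrees (within 7.5), held by the fingers; the cheese rests untouched on the roll alone, its centre within 15 mm of the roll's centre and tilted less than 17 degrees; the roll lies on the lower plate (horizontal distance between cheese and roll below 0.015 m and z of cheese in the frame of roll between 0.032 and 0.045 m and angle between cheese's own z axis and vertical below 0.3 rad and contact force between cheese and roll above 0.1 N and contact force between each of the fingers, grill and cheese below 0.05 N and horizontal distance between roll and plate below 0.08 m and angle between roll's own z axis and vertical below 0.15 rad and linear speed of cheese below 0.02 m/s and value of joint lid between 0.655 and 0.915 rad and velocity of joint lid between -0.05 and 0.05 rad/s and contact force between the fingers and grill above 0.5 N); the arm keeps its last pose, push and grip.
It fails at once if the lid is dropped: it falls faster than 2 rad/s or comes below 30 degrees (velocity of joint lid below -2 rad/s or value of joint lid below 0.52 rad).
It fails at once if the lid touches the cheese on its way down (contact force between grill and cheese above 0.3 N and value of joint lid below 1.2 rad).
It fails at once if a bystander is moved by more than 30 mm (distance of any of spare_roll, mug_cream, lemon, onion, soup_tin, salt_mill from where it was at the start of the episode above 0.03 m).
It also fails if it takes over 64 s, if anything falls off the work surface, if the arm or the gripper's body presses on something with over 40 N, if the wrist force passes 120 N, or if a joint passes its speed limit or range.

ROBOT

A 6-joint arm with a two-finger parallel gripper is mounted at the origin on a cart in front of the work surface, level with it; the furniture and walls round the work are solid. World frame = base frame: x ahead of the robot, y to its left, z up, the work surface at z = 0. Lengths are in m, angles in rad, forces in N, time in s.
With the tool pointing down it reaches from about 0.3 to 1 m from the base axis. Payload 5.1 kg.
Tool frame: the origin (TCP) lies at the very end of the fingers, on their centre line; the grasp point (between the pads) lies 19 mm behind it (hold_point_z is the distance from the TCP to the grasp point, in m); y points along the fingers, x is the direction in which the jaws open and shut, and the axes are right-handed (so a half turn about y gives the same grasp; the last joint's range is limited). The gripper opens to 95 mm and grips with 3 to 60 N. Pads are 20 mm wide; open, the fingers measure 119 mm over their backs; the gripper's body (75 mm by 180 mm) begins 59 mm behind the grasp point.
Start: joints at [-1.263, 0.124, 1.65, -0, 1.367, -0.083], TCP at [0.248, -0.601, 0.215] pointing down, gripper open.
Joint ranges: [-2.61, 2.61], [-1.02, 2.33], [0.03, 2.71], [-1.35, 4.49], [0.32, 2.68], [-2.91, 2.91]. Speed limits (rad/s): [2.57, 2.57, 3.14, 3.14, 3.14, 3.14].

INTERFACE

Orientations are given as a unit quaternion [w, x, y, z].
In Python, from plant import * gives the robot as it stands.
- The arm moves only by the tool jog_arm, never from a script. Its argument "steps" is a list of rows, each an object with "grip": the closure in counts, from 0 (fully open) to 255 (shut); "slide": the shift along the world's x, y, z in mm, a list of three; "twist": the turn about the world's z in rad. A call has 1 to 8 rows; each row is the pose to reach, as a shift and turn from the pose commanded when the call began; what a row does not reach only later rows make up. A row lasts 1/12 s, in which the tool goes at most 41.7 mm and 7.16 degrees, less where a joint would pass 70% of its speed; a pose out of reach is approached as far as the arm can. A call with a gripper value outside its range is refused whole. The fingers move at their own pace and stop on an object; "grip_force" is the grip in N (left out, the last holds). Time passes only in rows, so rows that repeat a pose let the fingers close. It gives the time, the measured TCP pose, the force and the opening at its end, in the units of the state.
- sense(): the state, without advancing time (a new reading comes with each control period).
- grab_frame(name): name is "scene" or "top"; returns a dict with "image" (420x560x3 uint8, red, green, blue), "vfov" (degrees; the focal length in pixels is half the picture's height over the tangent of half this angle, whatever the lens; pixels are square), "cx", "cy" (the principal point, pixels), "R" (3x3) and "t" (3): a world point X has camera coordinates R X + t. Camera axes: x right, y down, z forward; pixel columns grow to the right and rows downward; lengths in m; the calibration is good to about 2 mm. A picture is of the moment at which its call begins. There is no depth.
- finish_job(): hands the job in, once; it reports no verdict.
The state is a dict: "t": time; "qpos": joint angles; "qd": joint speeds; "joint_torque": joint torques, N m; "ee_pos": TCP position; "ee_rot": TCP orientation; "ft_force": force on the tool from outside, world axes, zero at the start; "wrist_torque": the same for the moment, N m; "width": opening from 0.0 (shut) to 1.0 (fully open).
Only numpy, scipy, OpenCV 4.12 (cv2) and the standard library are available. Lean on these libraries where they do the work, as an engineer would, in place of code of your own. Each camera call takes 0.05 s, during which the arm holds its last target.

## Working session

There is one attempt and no reset: what is moved stays moved. The work goes in short steps, Python scripts to look and compute and a tool call to move; the robot and the scene stay as the last step left them, time stands still between calls to the robot, and variables do not carry over. Pictures are saved under pics/ and viewed, and the job is handed in when it is done.

Besides the shell and the picture viewer there is one more tool, called after "Emit:" by a JSON object that holds its "api" and its "payload", one argument or row to a line. jog_arm: Moves the arm, as the interface text tells. Its arguments: {"type":"object","properties":{"steps":{"type":"array"},"grip_force":{"type":"number"}},"required":["steps"]}

```bash
mkdir -p pics; ls; python3 - <<'E'
from plant import *
import cv2
s=sense();print({k:np.round(v,3).tolist() if 0 else v for k,v in s.items()})
for n in ("scene","top"):
    f=grab_frame(n);cv2.imwrite(f"pics/{n}0.png",f["image"][:,:,::-1]);print(n,f["vfov"],f["cx"],f["cy"],f["R"],f["t"])
E
```

```text
pics
{'t': 0.0, 'qpos': array([-1.26259515e+00,  1.24472753e-01,  1.65163147e+00, -4.97636392e-05,
        1.36751842e+00, -8.26151412e-02]), 'qd': array([-0.00071626,  0.0007712 , -0.00151414, -0.00050027, -0.00163092,
       -0.00148638]), 'joint_torque': array([ 1.04625688e-03, -4.17605817e+01, -3.59930885e+01,  7.74723804e-02,
        4.92462865e-02, -1.79798426e-04]), 'ee_pos': array([ 0.24737148, -0.60040457,  0.21343314]), 'ee_rot': array([ 0.58800308, -0.58713573,  0.39396974, -0.39282548]), 'ft_force': array([0.66598649, 0.16557911, 0.22704511]), 'wrist_torque': array([ 0.004029  , -0.0387277 , -0.02376132]), 'width': 0.9970217739413308}
scene 47.100129034355454 283.4810101266944 204.06879452246832 [[-0.70407749 -0.70996376 -0.01504497]
 [-0.50037722  0.51103915 -0.6989003 ]
 [ 0.50388245 -0.4845518  -0.71506085]] [0.39437986 0.35496793 0.89021858]
top 57.887761521509724 283.78456264485203 209.332007658855 [[-0.01375083 -0.99989179  0.00522723]
 [-0.99600527  0.01323573 -0.08830806]
 [ 0.08822932 -0.00642066 -0.9960795 ]] [0.0149852  0.5772313  0.90448488]
```

View pics/scene0.png

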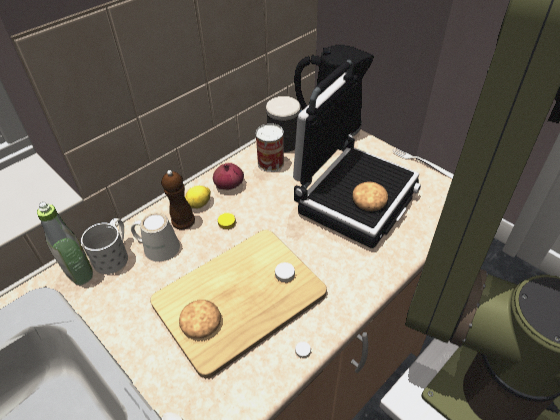

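View pics/top0.png

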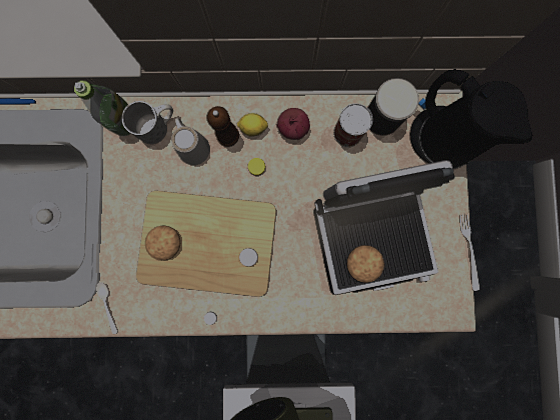

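```bash
cat > h.py <<'E'
import numpy as np, cv2
from scipy.optimize import least_squares
def cam(f):
    return f["image"].shape[0]/2/np.tan(np.radians(f["vfov"]/2)),f["cx"],f["cy"],np.array(f["R"]),np.array(f["t"])
def proj(f,X):
    F,cx,cy,R,t=cam(f);c=np.atleast_2d(X)@R.T+t
    return np.c_[cx+F*c[:,0]/c[:,2],cy+F*c[:,1]/c[:,2]]
def ray(f,u,v,z):
    F,cx,cy,R,t=cam(f);d=R.T@np.array([(u-cx)/F,(v-cy)/F,1]);C=-R.T@t
    return C+d*(z-C[2])/d[2]
E
python3 - <<'E'
from plant import *
from h import *
for n,b,in (("scene",[(265,255,310,290),(290,335,320,365),(330,170,400,220)]),("top",[(225,240,275,280),(195,305,225,330),(335,235,395,295)])):
    f=grab_frame(n);im=f["image"]
    cs=[]
    for i,(a,b_,c,d) in enumerate(b):
        k=im[b_:d,a:c]
        k=cv2.resize(k,(260,260),interpolation=cv2.INTER_CUBIC);cs.append(k)
        hsv=cv2.cvtColor(im,cv2.COLOR_RGB2HSV)
        if i<2: m=(hsv[...,1]<50)&(hsv[...,2]>(150 if n=="scene" else 120))
        else: m=(hsv[...,1]>70)&(hsv[...,2]>50)
        mm=np.zeros(m.shape,np.uint8);mm[b_:d,a:c]=m[b_:d,a:c]
        nn,l,st,ce=cv2.connectedComponentsWithStats(mm)
        j=1+np.argmax(st[1:,4]);print(n,i,st[j],ce[j])
        z=[.038,.016,.09][i]
        print(ray(f,*ce[j],z))
    cv2.imwrite(f"pics/crop_{n}.png",np.hstack(cs)[:,:,::-1])
    big=cv2.resize(im[130:250,280:440] if n=="scene" else im[150:300,300:460],None,fx=4.5 if n=="scene" else 3.8,fy=4.5 if n=="scene" else 3.8,interpolation=cv2.INTER_CUBIC)
    cv2.imwrite(f"pics/grill_{n}.png",big[:,:,::-1])
E
```

```text
scene 0 [275 262  20  17 262] [284.29770992 270.11068702]
[0.46315157 0.09286579 0.038     ]
scene 1 [290 335  30  30 842] [304.41805226 349.09857482]
[0.31145    0.18848366 0.016     ]
scene 2 [352 181  36  30 840] [369.72142857 195.64880952]
[ 0.44540795 -0.17420297  0.09      ]
top 0 [239 248  18  18 249] [247.59036145 256.81927711]
[0.46357178 0.09526432 0.038     ]
top 1 [195 305  30  25 667] [209.34782609 316.66416792]
[0.32080791 0.19016662 0.016     ]
top 2 [ 347  245   37   37 1087] [365.12235511 263.3974241 ]
[ 0.44697656 -0.17393496  0.09      ]
```

```bash
python3 -c "
import cv2,numpy as np
a=cv2.imread('pics/crop_scene.png');b=cv2.imread('pics/crop_top.png');cv2.imwrite('pics/crops.png',np.vstack([a,b]))"
```

```text
(no output)
```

View pics/crops.png

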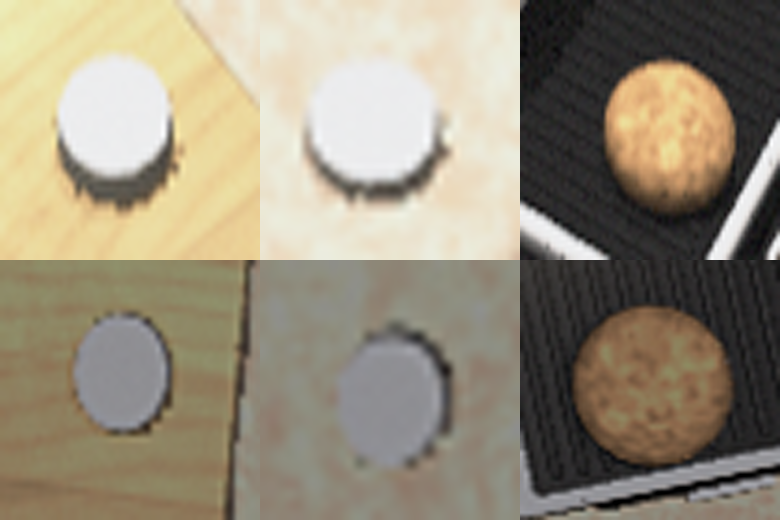

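View pics/grill_scene.png

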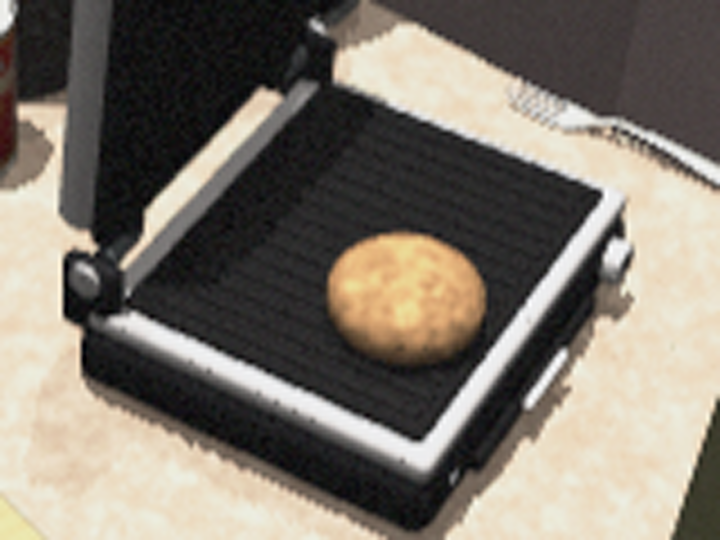

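View pics/grill_top.png

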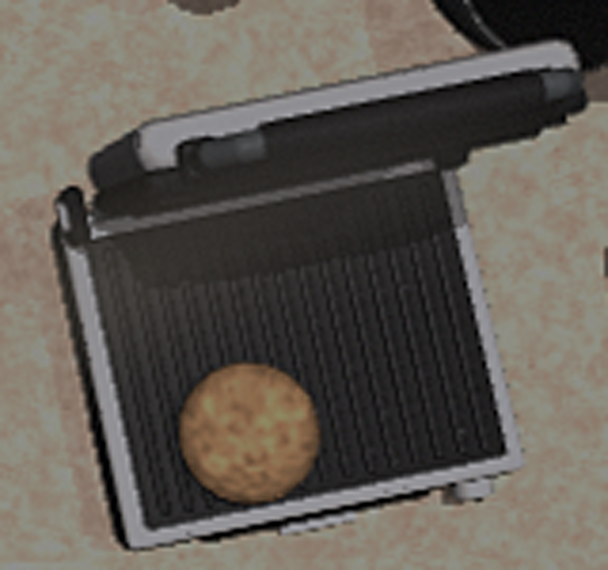

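```bash
python3 - <<'E'
from plant import *
from h import *
f=grab_frame("scene");g=grab_frame("top")
def tri(a,b):
    r=least_squares(lambda X:np.r_[proj(f,X)[0]-a,proj(g,X)[0]-b],[.5,-.1,.1]);return r.x,np.round(r.fun,1)
print(tri((372.2,234.4),(334.2,294.2)),tri((418.2,172.2),(437.4,272.4)))
print(tri((369.7,195.6),(365.1,263.4)))
a=cv2.resize(f["image"][40:130,280:400],None,fx=6,fy=6,interpolation=cv2.INTER_CUBIC)
cv2.imwrite("pics/lid_s.png",cv2.convertScaleAbs(a[:,:,::-1],alpha=1.8,beta=10))
a=cv2.resize(g["image"][145:225,300:470],None,fx=4.6,fy=4.6,interpolation=cv2.INTER_CUBIC)
cv2.imwrite("pics/lid_t.png",cv2.convertScaleAbs(a[:,:,::-1],alpha=3,beta=10))
E
```

```text
(array([ 0.37759474, -0.10467676,  0.06351635]), array([ 0.9, -0.1, -0.6, -0.6])) (array([ 0.42249719, -0.34513172,  0.06846572]), array([-0.2,  0. ,  0.1,  0.2]))
(array([ 0.44646345, -0.17450385,  0.08911337]), array([-0.3,  0. ,  0.2,  0.2]))
```

View pics/lid_s.png

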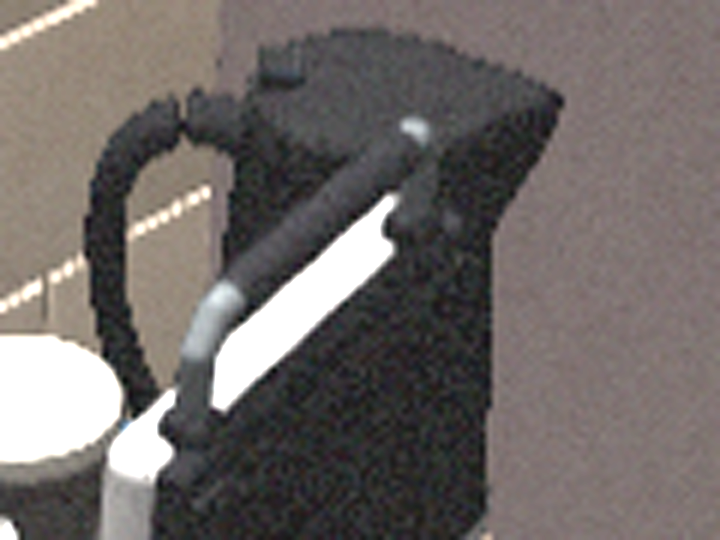

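View pics/lid_t.png

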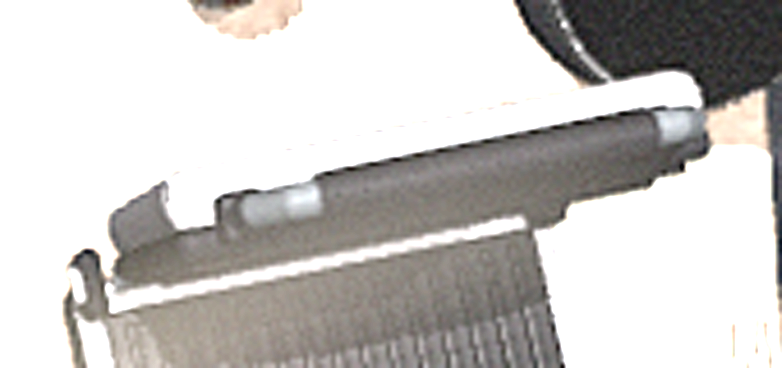

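```bash
cat > fit.py <<'E'
from plant import *
from h import *
def G(p,P):
    c,s=np.cos(p[2]),np.sin(p[2]);P=np.atleast_2d(P)
    return np.c_[p[0]+c*P[:,0]-s*P[:,1],p[1]+s*P[:,0]+c*P[:,1],P[:,2]]
def bar(a,y,r=.25,o=.012): return [.115-r*np.cos(a)+o*np.sin(a),y,.085+r*np.sin(a)+o*np.cos(a)]
if __name__=="__main__":
    f=grab_frame("scene");g=grab_frame("top")
    S=lambda u,v:(280+u/4.5,130+v/4.5); T=lambda u,v:(300+u/3.8,150+v/3.8)
    L=lambda u,v:(280+u/6,40+v/6); M=lambda u,v:(300+u/4.6,145+v/4.6)
    obs=[(f,"pl",S(423,437)),(f,"pr",S(600,195)),(g,"pl",T(145,525)),(g,"pr",T(505,455)),
     (f,"bl",L(238,295)),(f,"br",L(403,137)),(g,"bl",M(318,197)),(g,"br",M(662,128))]
    def res(p):
        w=dict(pl=[-.08,.113,.072],pr=[-.08,-.113,.072],bl=bar(p[3],p[4]),br=bar(p[3],-p[4]))
        return np.concatenate([proj(c,G(p,w[k]))[0]-uv for c,k,uv in obs])
    r=least_squares(res,[.5,-.2,.18,1.6,.062],loss="soft_l1");print(r.x);print(np.round(r.fun.reshape(-1,2),1))
    p=r.x
    print("bar",G(p,bar(p[3],0)),"hinge",G(p,[.115,0,.085]),"plate",G(p,[.01,0,.072]))
    np.save("p.npy",p)
    for n,c in(("s",f),("t",g)):
        im=cv2.resize(c["image"],None,fx=3,fy=3,interpolation=cv2.INTER_CUBIC)[:,:,::-1].copy()
        def pl(pts,col):
            q=(proj(c,G(p,np.array(pts)))*3+1).astype(int);cv2.polylines(im,[q],True,col,1)
        pl([[-.08,.113,.072],[-.08,-.113,.072],[.1,-.113,.072],[.1,.113,.072]],(0,255,0))
        pl([[-.1075,.128,.0],[-.1075,-.128,.0],[.1075,-.128,.0],[.1075,.128,.0]],(0,0,255))
        pl([bar(p[3],.062),bar(p[3],-.062)],(255,0,255)); pl([[.115,.12,.085],[.115,-.12,.085]],(255,255,0))
        im=im[100:720,780:1350] if n=="s" else im[420:920,900:1420]
        cv2.imwrite(f"pics/fit_{n}.png",im[:600])
E
python3 fit.py
```

```text
[ 0.48812604 -0.21202562  0.17469428  1.49738523  0.06272704]
[[-2.  -0.5]
 [ 0.9 -1.8]
 [ 0.2  0.5]
 [ 1.7  0.1]
 [-2.1  0.8]
 [ 0.4  1.6]
 [ 0.  -0.4]
 [-0.3  0.5]]
bar [[ 0.59510402 -0.19314472  0.3352068 ]] hinge [[ 0.6013757  -0.19203781  0.085     ]] plate [[ 0.49797383 -0.21028755  0.072     ]]
```

View pics/fit_s.png

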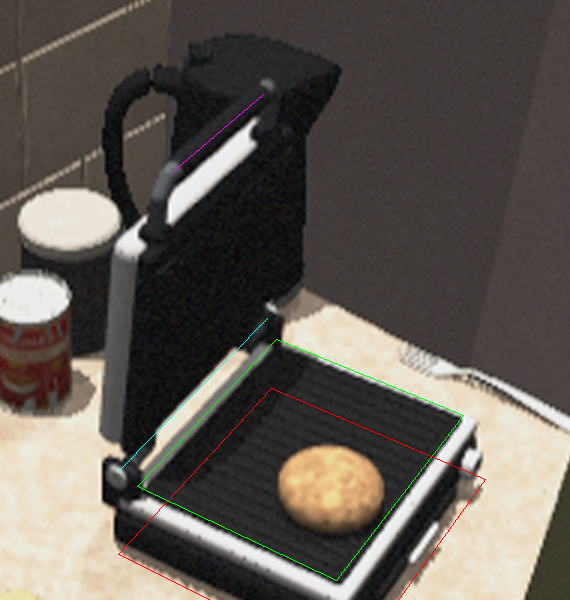

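View pics/fit_t.png

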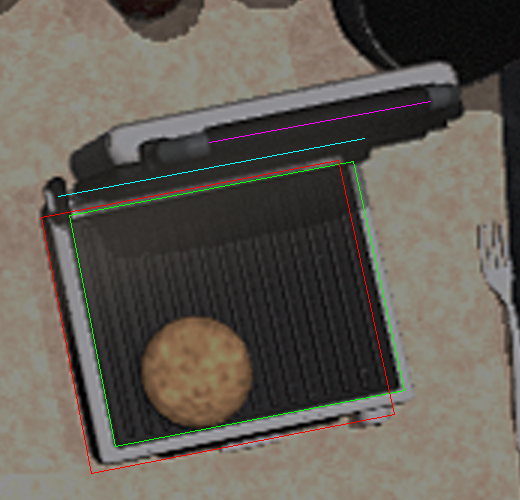

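The cheese candidates in the top view are:
- a yellow disc at (257,166), excluded because it is yellow
- a white disc on the worktop at (210,318), which is smaller
- a white disc on the board at (248,257), which is larger, about 44 mm, so this is the one to use

In the scene view, the board disc is at (284,270) and the roll is at (370,196). The fitted lid angle is about 1.50 rad, with the bar at about (0.595, -0.193, 0.335).

Emit:
{"api": "jog_arm", "payload": {
  "steps": [
    {"grip":0,"slide":[215,695,0],"twist":1.355},
    {"grip":0,"slide":[215,695,0],"twist":1.355},
    {"grip":0,"slide":[215,695,0],"twist":1.355},
    {"grip":0,"slide":[215,695,0],"twist":1.355},
    {"grip":0,"slide":[215,695,0],"twist":1.355},
    {"grip":0,"slide":[215,695,0],"twist":1.355},
    {"grip":0,"slide":[215,695,0],"twist":1.355},
    {"grip":0,"slide":[215,695,0],"twist":1.355}
  ]
}}

```text
t: 1.07
ee_pos: [0.3462, -0.2807, 0.2148]
ee_rot: [-0.704, 0.705, -0.061, 0.062]
ft_force: [1.1, -1.0, 0.1]
width: 1.0
```

Emit:
{"api": "jog_arm", "payload": {
  "steps": [
    {"grip":0,"slide":[117,375,0],"twist":0.349},
    {"grip":0,"slide":[117,375,0],"twist":0.349},
    {"grip":0,"slide":[117,375,0],"twist":0.349},
    {"grip":0,"slide":[117,375,0],"twist":0.349},
    {"grip":0,"slide":[117,375,0],"twist":0.349},
    {"grip":0,"slide":[117,375,0],"twist":0.349},
    {"grip":0,"slide":[117,375,-80],"twist":0.349},
    {"grip":0,"slide":[117,375,-140],"twist":0.349}
  ]
}}

```text
t: 1.73
ee_pos: [0.4428, 0.0198, 0.1669]
ee_rot: [-0.704, 0.705, 0.064, -0.057]
ft_force: [1.2, 0.4, 0.2]
width: 0.998
```

Emit:
{"api": "jog_arm", "payload": {
  "steps": [
    {"grip":0,"slide":[0,0,0],"twist":0},
    {"grip":0,"slide":[0,0,0],"twist":0}
  ]
}}

```text
t: 1.9
ee_pos: [0.4383, 0.0186, 0.1612]
ee_rot: [0.705, -0.704, -0.059, 0.062]
ft_force: [0.3, -0.6, 0.7]
width: 0.999
```

```bash
cat > look.py <<'E'
import sys
from plant import *
from h import *
x0,y0,x1,y1=map(int,sys.argv[3:7]);n=sys.argv[1]
f=grab_frame(n);im=f["image"][y0:y1,x0:x1]
k=min(700/im.shape[1],560/im.shape[0])
cv2.imwrite("pics/"+sys.argv[2]+".png",cv2.convertScaleAbs(cv2.resize(im,None,fx=k,fy=k,interpolation=cv2.INTER_CUBIC)[:,:,::-1],alpha=1.5 if n=="top" else 1))
s=sense();print(s["t"],s["ee_pos"],s["ee_rot"],s["ft_force"],s["width"],s["qpos"]);print("tcp px",proj(f,s["ee_pos"]),"k",k)
E
python3 look.py scene a1 240 220 340 310; python3 look.py top a1t 190 200 310 300
```

```text
1.95 [0.43933338 0.01751117 0.16290038] [-0.70445035  0.70462691  0.05981535 -0.06060314] [ 0.83578789 -0.49985559 -0.09725192] 1.0001943470531238 [-8.20837276e-02 -3.27640644e-01  2.15478896e+00 -4.46231057e-04
  1.31550131e+00 -2.52474773e-01]
tcp px [[317.74937699 218.83316375]] k 6.222222222222222
2.0 [0.44001107 0.01684503 0.16400572] [-0.70438227  0.70478601  0.06004504 -0.05930344] [ 0.46972049 -0.73013389  1.53621939] 1.0001883735032986 [-8.35049865e-02 -3.28579253e-01  2.15359519e+00 -4.00554969e-04
  1.31544725e+00 -2.52389292e-01]
tcp px [[280.35109783 270.06107895]] k 5.6
```

View pics/a1.png

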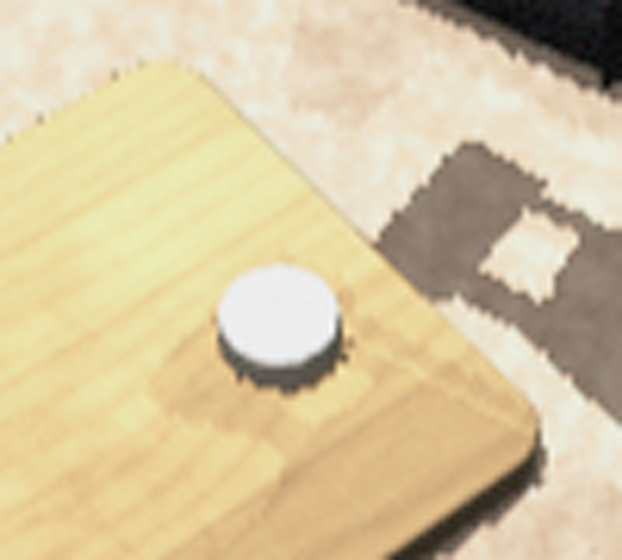

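View pics/a1t.png

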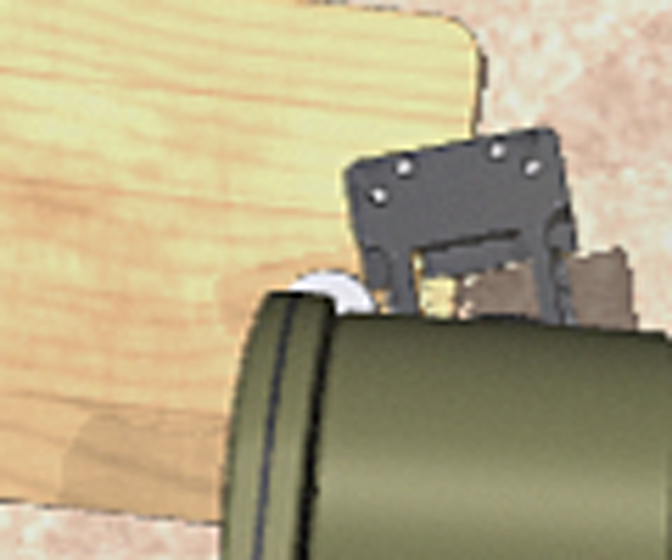

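Emit:
{"api": "jog_arm", "payload": {
  "steps": [
    {"grip":0,"slide":[23.5,76.5,0],"twist":0},
    {"grip":0,"slide":[23.5,76.5,0],"twist":0},
    {"grip":0,"slide":[23.5,76.5,-20],"twist":0},
    {"grip":0,"slide":[23.5,76.5,-55],"twist":0},
    {"grip":0,"slide":[23.5,76.5,-80],"twist":0},
    {"grip":0,"slide":[23.5,76.5,-80],"twist":0}
  ]
}}

```text
t: 2.5
ee_pos: [0.4602, 0.0923, 0.0793]
ee_rot: [-0.705, 0.705, 0.056, -0.062]
ft_force: [-1.0, -0.2, -0.2]
width: 0.998
```

```bash
python3 look.py scene a2 240 220 340 310; python3 look.py top a2t 190 200 310 300
```

```text
2.55 [0.46190517 0.09245009 0.0819626 ] [-0.70459906  0.70469251  0.05757402 -0.06028149] [0.30535062 0.06096624 0.91890698] 0.9990898343145073 [ 8.35900444e-02 -1.53986151e-01  2.15848686e+00 -1.44717695e-04
  1.14092090e+00 -8.32160924e-02]
tcp px [[284.56484982 257.84891939]] k 6.222222222222222
2.6 [0.46363372 0.09266243 0.08410273] [-0.70461187  0.70468067  0.05907145 -0.05880335] [-0.12553398  1.12314944  1.42527215] 1.0029579498090653 [ 8.37120156e-02 -1.55587889e-01  2.15590789e+00 -1.07159243e-04
  1.14089353e+00 -8.31370966e-02]
tcp px [[246.91416598 257.51286499]] k 5.6
```

View pics/a2.png

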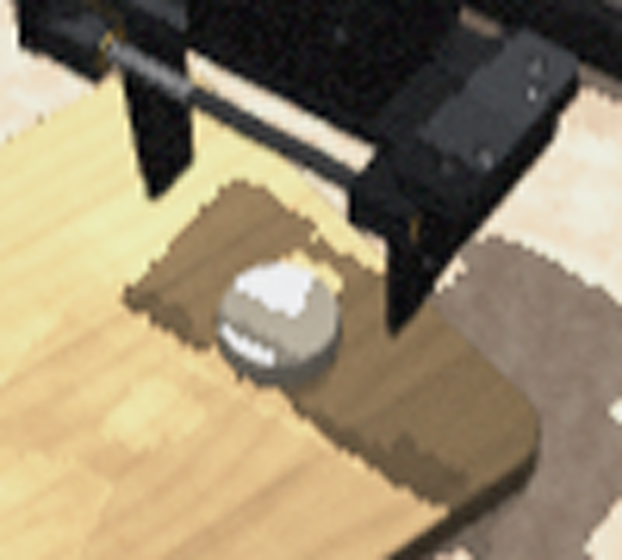

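Emit:
{"api": "jog_arm", "payload": {
  "steps": [
    {"grip":0,"slide":[0.5,1,-30],"twist":0},
    {"grip":0,"slide":[0.5,1,-50],"twist":0},
    {"grip":0,"slide":[0.5,1,-56],"twist":0},
    {"grip":0,"slide":[0.5,1,-56],"twist":0},
    {"grip":0,"slide":[0.5,1,-56],"twist":0}
  ]
}}

```text
t: 3.02
ee_pos: [0.4654, 0.0945, 0.0294]
ee_rot: [0.705, -0.705, -0.061, 0.058]
ft_force: [0.4, -0.3, -0.8]
width: 1.001
```

```bash
python3 - <<'E'
from plant import *
for i in range(3):
    grab_frame("top");s=sense();print(s["ee_pos"],s["ft_force"])
E
python3 look.py scene a3 240 220 340 310
```

```text
[0.46567068 0.09461028 0.02966109] [-0.41149083  0.07037478  0.30671772]
[0.46560963 0.09472135 0.029599  ] [ 0.1818539  -0.16128787  0.87934502]
[0.46539401 0.09477427 0.02937791] [-0.41208454  0.42818463  0.03150822]
3.2167 [0.46511048 0.09481767 0.02905339] [ 0.70459133 -0.70458094 -0.06082462  0.05845609] [-0.00947297  1.11785517  0.4861386 ] 0.9974192794322936 [ 8.79427342e-02 -7.13385014e-02  2.18540789e+00  3.47902708e-06
  1.02417361e+00 -8.09483489e-02]
tcp px [[283.0947011  272.56450961]] k 6.222222222222222
```

View pics/a3.png

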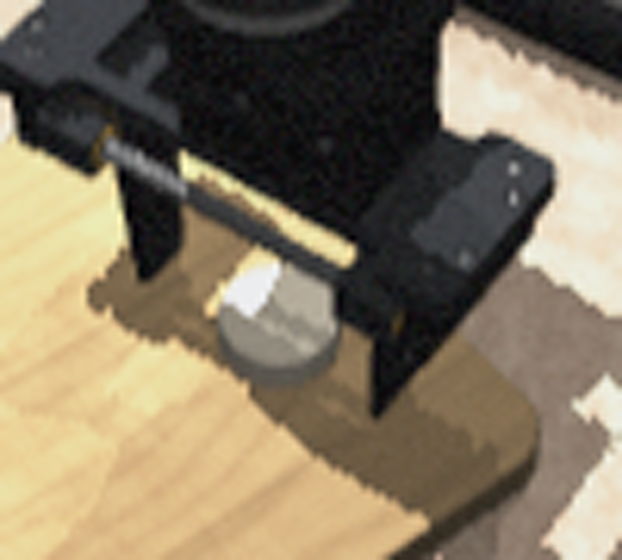

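Emit:
{"api": "jog_arm", "payload": {
  "steps": [
    {"grip":0,"slide":[-1.5,0,-3],"twist":0},
    {"grip":255,"slide":[-1.5,0,-3],"twist":0},
    {"grip":255,"slide":[-1.5,0,-3],"twist":0},
    {"grip":255,"slide":[-1.5,0,-3],"twist":0},
    {"grip":255,"slide":[-1.5,0,-3],"twist":0},
    {"grip":255,"slide":[-1.5,0,-3],"twist":0},
    {"grip":255,"slide":[-1.5,0,-3],"twist":0}
  ],
  "grip_force": 10
}}

```text
t: 3.8
ee_pos: [0.4621, 0.0948, 0.0241]
ee_rot: [-0.705, 0.705, 0.06, -0.06]
ft_force: [0.1, -0.0, 0.5]
width: 0.636
```

Emit:
{"api": "jog_arm", "payload": {
  "steps": [
    {"grip":255,"slide":[0,0,0],"twist":0},
    {"grip":255,"slide":[0,0,0],"twist":0},
    {"grip":255,"slide":[0,0,0],"twist":0},
    {"grip":255,"slide":[0,0,0],"twist":0}
  ]
}}

```text
t: 4.13
ee_pos: [0.4622, 0.0948, 0.0242]
ee_rot: [0.705, -0.705, -0.06, 0.06]
ft_force: [0.6, 0.9, -0.3]
width: 0.454
```

```bash
python3 look.py scene a4 240 220 340 310
```

```text
4.1833 [0.4621676  0.09474291 0.02418809] [-0.70458124  0.70458648  0.05971589 -0.05964207] [0.23650503 0.18777053 0.84809916] 0.45471610741291146 [ 8.83420124e-02 -6.78794666e-02  2.19187109e+00 -9.18296772e-06
  1.01749667e+00 -8.06518427e-02]
tcp px [[284.09475834 274.63096792]] k 6.222222222222222
```

View pics/a4.png

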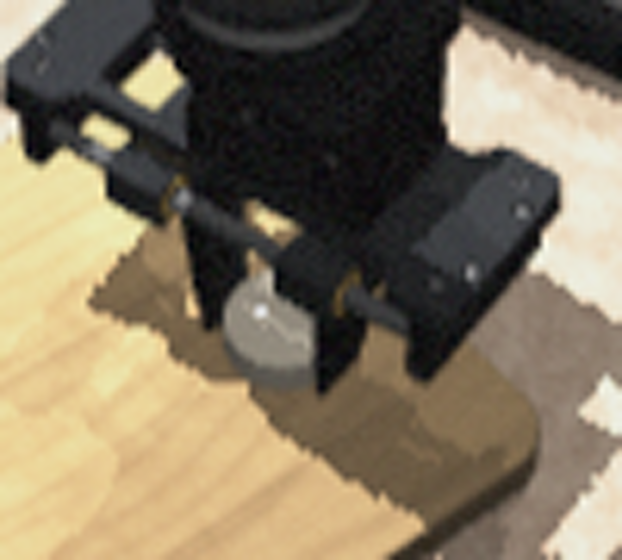

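Emit:
{"api": "jog_arm", "payload": {
  "steps": [
    {"grip":255,"slide":[0,0,30],"twist":0},
    {"grip":255,"slide":[0,0,60],"twist":0},
    {"grip":255,"slide":[0,-10,95],"twist":0},
    {"grip":255,"slide":[-2,-35,125],"twist":0},
    {"grip":255,"slide":[-5,-70,135],"twist":0},
    {"grip":255,"slide":[-7,-105,140],"twist":0},
    {"grip":255,"slide":[-9,-140,140],"twist":0},
    {"grip":255,"slide":[-11,-175,140],"twist":0}
  ]
}}

```text
t: 4.85
ee_pos: [0.4511, -0.0818, 0.1651]
ee_rot: [-0.704, 0.705, 0.061, -0.059]
ft_force: [0.5, 0.1, -0.4]
width: 0.452
```

Emit:
{"api": "jog_arm", "payload": {
  "steps": [
    {"grip":255,"slide":[-1,-30,0],"twist":0},
    {"grip":255,"slide":[-3,-60,0],"twist":0},
    {"grip":255,"slide":[-4,-85,0],"twist":0},
    {"grip":255,"slide":[-5,-93,0],"twist":0},
    {"grip":255,"slide":[-5,-93,0],"twist":0},
    {"grip":255,"slide":[-5,-93,0],"twist":0}
  ]
}}

```text
t: 5.35
ee_pos: [0.4459, -0.1729, 0.1639]
ee_rot: [0.705, -0.704, -0.059, 0.06]
ft_force: [-0.1, 0.7, -1.4]
width: 0.455
```

```bash
python3 look.py scene b1 310 120 430 220;python3 look.py top b1t 310 180 430 300
```

```text
5.4 [ 0.44601641 -0.17234039  0.16388953] [ 0.704892   -0.70425378 -0.05967848  0.05993633] [-0.5020437   0.00897962 -0.07075044] 0.4569807697385755 [-4.81408751e-01 -2.29844112e-01  2.07625429e+00  5.88277777e-04
  1.29597438e+00 -6.50931876e-01]
tcp px [[372.70751693 172.50984711]] k 5.6
5.45 [ 0.44611933 -0.17207375  0.16394903] [ 0.70479304 -0.70430089 -0.06003664  0.06018825] [-0.10239161  0.1703291  -0.43232823] 0.45350139683166263 [-4.80753436e-01 -2.30061590e-01  2.07633004e+00  4.91002609e-04
  1.29587839e+00 -6.51115999e-01]
tcp px [[372.0858522  265.75269582]] k 4.666666666666667
```

View pics/b1.png

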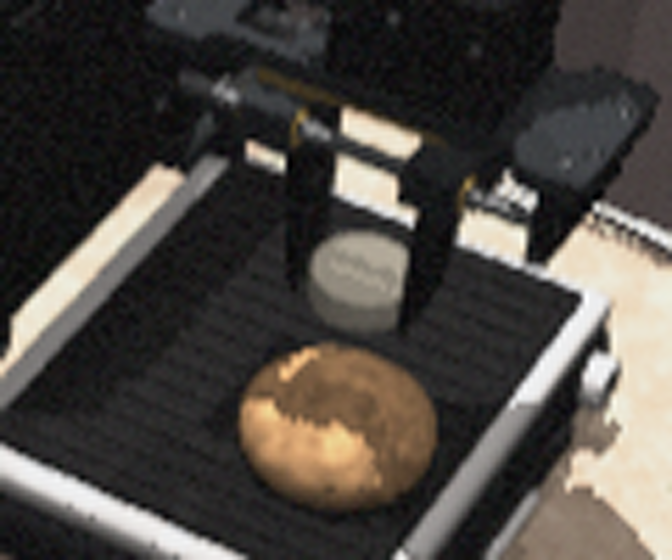

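View pics/b1t.png

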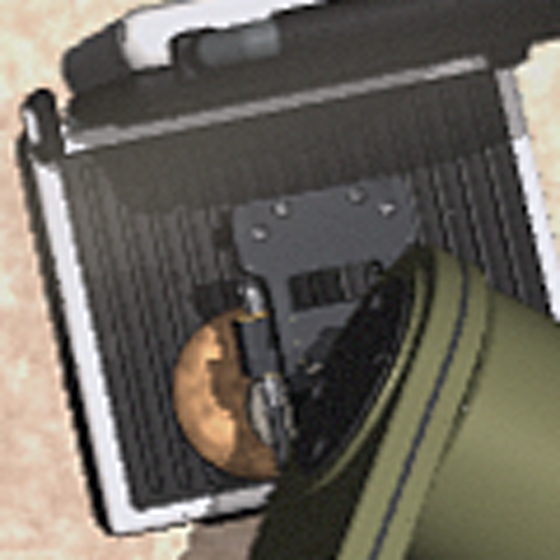

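Emit:
{"api": "jog_arm", "payload": {
  "steps": [
    {"grip":255,"slide":[0,-1.5,-20],"twist":0},
    {"grip":255,"slide":[0,-1.5,-35],"twist":0},
    {"grip":255,"slide":[0,-1.5,-43],"twist":0},
    {"grip":255,"slide":[0,-1.5,-46],"twist":0},
    {"grip":255,"slide":[0,-1.5,-46],"twist":0},
    {"grip":255,"slide":[0,-1.5,-46],"twist":0}
  ]
}}

```text
t: 5.95
ee_pos: [0.4466, -0.1744, 0.1187]
ee_rot: [-0.704, 0.705, 0.06, -0.06]
ft_force: [0.7, 0.3, -0.2]
width: 0.46
```

```bash
python3 look.py scene b2 330 150 410 220;python3 look.py scene b2 330 150 410 220;
```

```text
6.0 [ 0.44680637 -0.17472102  0.11917796] [-0.70428349  0.70484909  0.06037042 -0.05939647] [ 0.91876131 -0.68837412  0.76592938] 0.46069354559635917 [-4.84762222e-01 -1.82444823e-01  2.11518632e+00  7.39695278e-05
  1.20725986e+00 -6.54367604e-01]
tcp px [[370.80522265 186.26797307]] k 8.0
6.05 [ 0.44683874 -0.17484713  0.11927438] [-0.70423776  0.70490593  0.06037831 -0.05925594] [-0.5610796  -0.32080457  0.58922053] 0.4554753359088889 [-4.84959233e-01 -1.82547759e-01  2.11510168e+00  6.45856211e-05
  1.20719247e+00 -6.54373053e-01]
tcp px [[370.83278175 186.20413096]] k 8.0
```

View pics/b2.png

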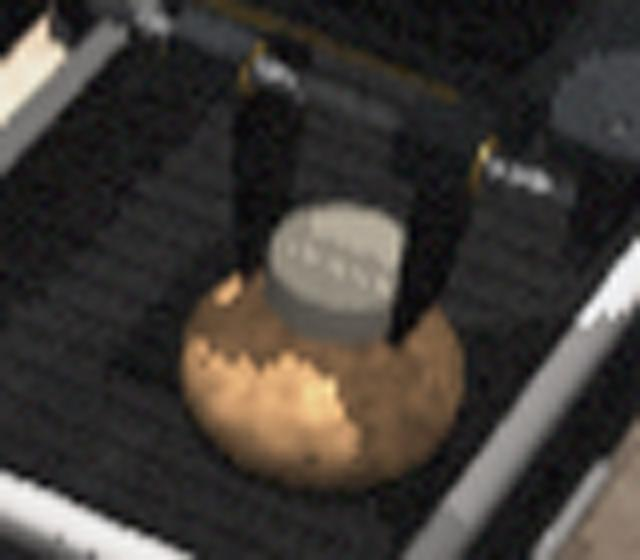

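Emit:
{"api": "jog_arm", "payload": {
  "steps": [
    {"grip":255,"slide":[0,0.5,-3],"twist":0},
    {"grip":255,"slide":[0,0.5,-5],"twist":0},
    {"grip":255,"slide":[0,0.5,-5],"twist":0}
  ]
}}

```text
t: 6.3
ee_pos: [0.446, -0.1742, 0.1129]
ee_rot: [0.705, -0.705, -0.06, 0.06]
ft_force: [-0.5, -0.2, 0.6]
width: 0.458
```

Emit:
{"api": "jog_arm", "payload": {
  "steps": [
    {"grip":255,"slide":[0,0,-1],"twist":0},
    {"grip":255,"slide":[0,0,-1],"twist":0},
    {"grip":255,"slide":[0,0,-1],"twist":0}
  ]
}}

```text
t: 6.55
ee_pos: [0.4462, -0.1743, 0.1123]
ee_rot: [-0.705, 0.705, 0.06, -0.06]
ft_force: [-0.5, 0.1, 1.1]
width: 0.456
```

```bash
python3 look.py scene b2 330 150 410 220;python3 look.py scene b3 330 150 410 220;
```

```text
6.6 [ 0.44616335 -0.17433795  0.11232837] [-0.7045459   0.70462733  0.05968138 -0.05961153] [-0.69990213 -0.04893657  0.61484409] 0.45977555273910486 [-4.84610378e-01 -1.75357705e-01  2.12142885e+00 -4.70537656e-05
  1.19537624e+00 -6.53499486e-01]
tcp px [[370.58501851 188.62146681]] k 8.0
6.65 [ 0.44614957 -0.17429697  0.11229027] [-0.70455935  0.70460874  0.05969457 -0.05965907] [-1.60272072  0.74757169  1.09006007] 0.4531605346655239 [-4.84555041e-01 -1.75335866e-01  2.12147877e+00 -3.41655027e-05
  1.19536982e+00 -6.53535076e-01]
tcp px [[370.57688248 188.64492141]] k 8.0
```

View pics/b3.png

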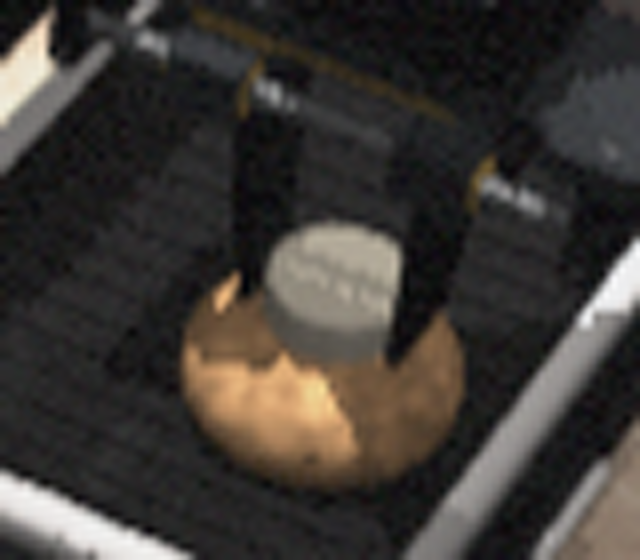

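Emit:
{"api": "jog_arm", "payload": {
  "steps": [
    {"grip":255,"slide":[0,0,-1],"twist":0},
    {"grip":255,"slide":[0,0,-1],"twist":0},
    {"grip":255,"slide":[0,0,-1],"twist":0}
  ]
}}

```text
t: 6.9
ee_pos: [0.4462, -0.1744, 0.1121]
ee_rot: [-0.705, 0.705, 0.06, -0.06]
ft_force: [-2.9, 1.2, 5.4]
width: 0.46
```

```bash
python3 - <<'E'
from plant import *
for i in range(6):
    grab_frame("top");s=sense();print(s["ee_pos"],s["ft_force"])
E
```

```text
[ 0.44619833 -0.17436233  0.11213753] [-4.16465929  0.69942698  4.58963665]
[ 0.44621184 -0.17435794  0.11212961] [-2.99039516  0.806835    4.99638837]
[ 0.44621249 -0.17435794  0.11212184] [-2.19275578  1.2985528   5.49891246]
[ 0.4462014  -0.17439885  0.11214023] [-1.92089283  1.17499945  5.80069315]
[ 0.44623917 -0.17438266  0.11215342] [-3.214548    1.63088525  5.94667499]
[ 0.44622305 -0.17436738  0.11213577] [-2.91444857  0.95857518  5.77144368]
```

Emit:
{"api": "jog_arm", "payload": {
  "steps": [
    {"grip":255,"slide":[0,0,1],"twist":0},
    {"grip":255,"slide":[0,0,1],"twist":0},
    {"grip":255,"slide":[0,0,1],"twist":0}
  ]
}}

```text
t: 7.45
ee_pos: [0.4464, -0.1744, 0.1123]
ee_rot: [-0.704, 0.705, 0.06, -0.059]
ft_force: [-0.2, -0.0, 1.5]
width: 0.459
```

```bash
python3 - <<'E'
from plant import *
for i in range(4):
    grab_frame("top");s=sense();print(s["ee_pos"],s["ft_force"],s["wrist_torque"])
E
```

```text
[ 0.44636869 -0.17437546  0.11231117] [-0.12443194  0.12354321  0.58959668] [-0.00237575 -0.16103897  0.00275291]
[ 0.44634552 -0.17436886  0.1122691 ] [ 1.66277055 -0.74269998  2.03519048] [-0.05232508 -0.18824048  0.03508702]
[ 0.44631831 -0.17433959  0.1122542 ] [-0.49728806  0.41027896  0.56447287] [-0.02941406 -0.19011715  0.00716287]
[ 0.44635851 -0.17436635  0.11230308] [ 1.31366734 -0.37104038  2.27644909] [-0.06493015 -0.18984818  0.00973332]
```

Contact at about 1 N, at the expected height. I'll open slightly to release the cheese.

Emit:
{"api": "jog_arm", "payload": {
  "steps": [
    {"grip":130,"slide":[0,0,0],"twist":0},
    {"grip":120,"slide":[0,0,0],"twist":0},
    {"grip":110,"slide":[0,0,0],"twist":0},
    {"grip":100,"slide":[0,0,0],"twist":0},
    {"grip":90,"slide":[0,0,0],"twist":0},
    {"grip":80,"slide":[0,0,0],"twist":0}
  ]
}}

```text
t: 8.15
ee_pos: [0.446, -0.1742, 0.112]
ee_rot: [0.705, -0.705, -0.06, 0.06]
ft_force: [-0.7, -0.1, -0.5]
width: 0.662
```

```bash
python3 look.py scene b4 330 150 410 220
```

```text
8.2 [ 0.44607214 -0.1742059   0.11208727] [ 0.70463392 -0.70453728 -0.05961221  0.05970463] [-0.61254089 -0.48878416  0.20112685] 0.6739470162613356 [-4.84508466e-01 -1.75175738e-01  2.12170731e+00  4.80670237e-05
  1.19524483e+00 -6.53466415e-01]
tcp px [[370.56900631 188.74356242]] k 8.0
```

View pics/b4.png

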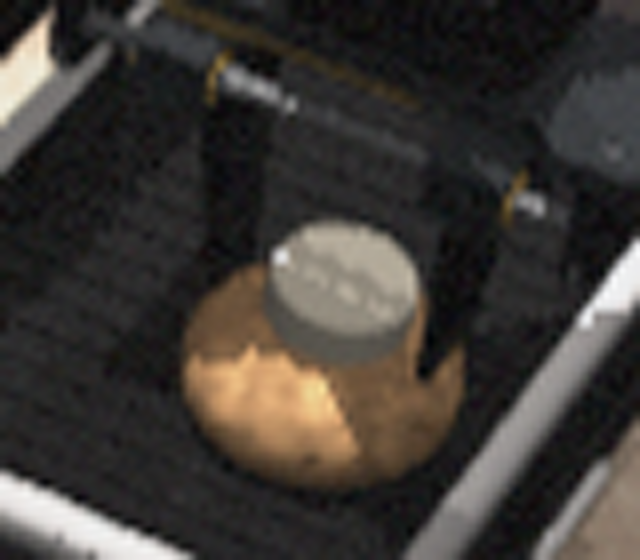

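Emit:
{"api": "jog_arm", "payload": {
  "steps": [
    {"grip":60,"slide":[0,0,10],"twist":0},
    {"grip":40,"slide":[0,0,30],"twist":0},
    {"grip":20,"slide":[0,0,60],"twist":0},
    {"grip":0,"slide":[0,0,95],"twist":0},
    {"grip":0,"slide":[0,0,135],"twist":0},
    {"grip":0,"slide":[0,0,175],"twist":0},
    {"grip":0,"slide":[0,0,215],"twist":0},
    {"grip":0,"slide":[0,0,255],"twist":0}
  ]
}}

```text
t: 8.87
ee_pos: [0.4457, -0.174, 0.3702]
ee_rot: [-0.704, 0.705, 0.06, -0.059]
ft_force: [-0.1, -1.0, 0.3]
width: 0.999
```

Emit:
{"api": "jog_arm", "payload": {
  "steps": [
    {"grip":0,"slide":[0,0,38],"twist":0},
    {"grip":0,"slide":[0,0,38],"twist":0},
    {"grip":0,"slide":[0,0,38],"twist":0}
  ]
}}

```text
t: 9.12
ee_pos: [0.4468, -0.1746, 0.4094]
ee_rot: [-0.703, 0.706, 0.062, -0.058]
ft_force: [-0.0, -0.2, -0.5]
width: 1.002
```

```bash
python3 look.py scene c1 280 40 430 220;python3 look.py top c1t 300 140 470 300
```

```text
9.1667 [ 0.44621195 -0.17430356  0.4065034 ] [-0.70414031  0.70502683  0.06036712 -0.0589865 ] [-0.20225275 -0.5156886  -0.73528443] 1.000651595596271 [-4.84523209e-01 -3.09026963e-01  1.73830597e+00 -4.19923142e-06
  1.70999330e+00 -6.53516431e-01]
tcp px [[388.36723638  76.04599267]] k 3.111111111111111
9.2167 [ 0.44581607 -0.17407045  0.40461786] [ 0.70474557 -0.70441858 -0.05944658  0.059952  ] [ 0.44187331  0.31013204 -0.52543432] 1.0000328949881232 [-4.84482487e-01 -3.08264276e-01  1.74078895e+00  4.49711280e-06
  1.70991928e+00 -6.53538205e-01]
tcp px [[413.4338584  276.01387136]] k 3.5
```

View pics/c1.png

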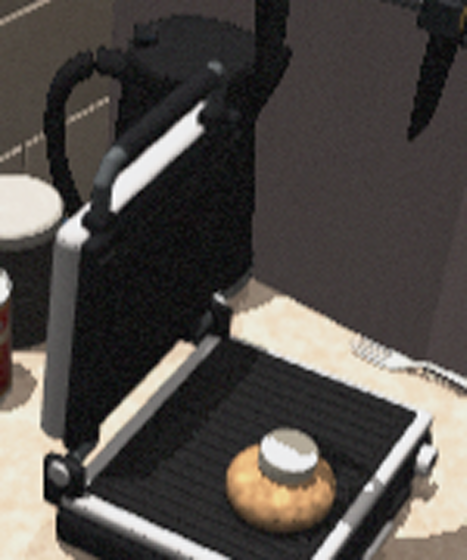

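View pics/c1t.png

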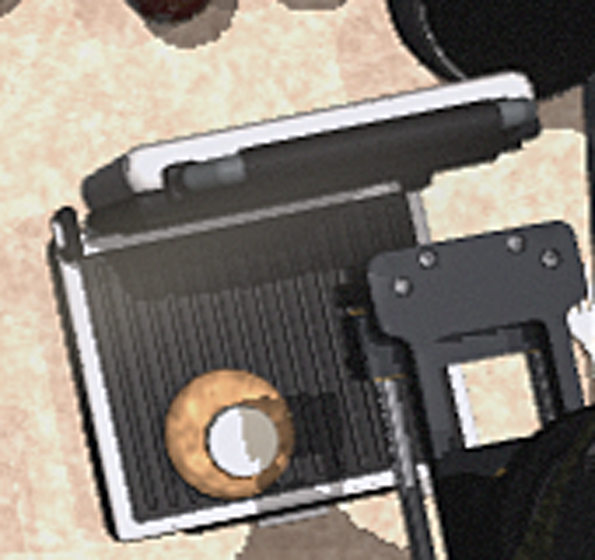

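```bash
python3 - <<'E'
from plant import *
from h import *
from fit import G,bar
f=grab_frame("scene");g=grab_frame("top")
def tri(a,b):
    r=least_squares(lambda X:np.r_[proj(f,X)[0]-a,proj(g,X)[0]-b],[.5,-.1,.1]);return r.x,np.round(r.fun,1)
L=lambda u,v:(280+u/6,40+v/6); M=lambda u,v:(300+u/4.6,145+v/4.6)
for a,b in (((238,295),(318,197)),((403,137),(662,128)),((320.5,216),(490,162.5))): print(tri(L(*a),M(*b)))
p=np.load("p.npy");print(G(p,bar(1.497,0)))
a=(G(p,bar(1.497,.062))-G(p,bar(1.497,-.062)))[0];print(np.arctan2(-a[0],a[1]))
b=cv2.resize(f["image"][40:110,290:370],None,fx=8,fy=8,interpolation=cv2.INTER_CUBIC)
cv2.imwrite("pics/bar.png",cv2.convertScaleAbs(b[:,:,::-1],alpha=3,beta=10))
E
```

```text
(array([ 0.58198873, -0.13168458,  0.33797568]), array([-1.2,  0. ,  0.7,  0.7]))
(array([ 0.60612358, -0.25344103,  0.33974607]), array([ 0.1, -0. , -0.1, -0.1]))
(array([ 0.59456096, -0.19268482,  0.33751431]), array([-0.2,  0. ,  0.1,  0.1]))
[[ 0.5950091  -0.19316147  0.33520432]]
0.1746942838575983
```

View pics/bar.png

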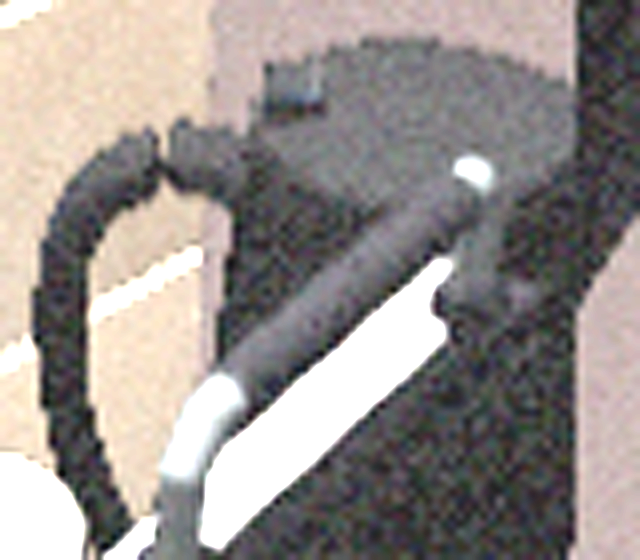

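```bash
python3 - <<'E'
from plant import *
from h import *
g=grab_frame("top")
a=cv2.resize(g["image"][60:200,360:550],None,fx=4,fy=4,interpolation=cv2.INTER_CUBIC)
cv2.imwrite("pics/kettle.png",cv2.convertScaleAbs(a[:,:,::-1],alpha=4,beta=10))
# where gripper would be: hull of body bottom at z=.39
for z in(.316,.394):
  c,s=np.cos(.175),np.sin(.175)
  for hx,hy in((.09,.0375),(.0375,.09),(.06,.01)):
    P=[[.5947+c*i*hx-s*j*hy,-.193+s*i*hx+c*j*hy,z] for i,j in((1,1),(1,-1))]
    print(z,hx,hy,((proj(g,P)-[360,60])*4).round())
E
```

```text
0.316 0.09 0.0375 [[ 40. 302.]
 [211. 270.]]
0.316 0.0375 0.09 [[-55. 443.]
 [357. 365.]]
0.316 0.06 0.01 [[118. 357.]
 [163. 349.]]
0.394 0.09 0.0375 [[ 88. 243.]
 [282. 207.]]
0.394 0.0375 0.09 [[-20. 404.]
 [449. 316.]]
0.394 0.06 0.01 [[176. 306.]
 [228. 297.]]
```

View pics/kettle.png

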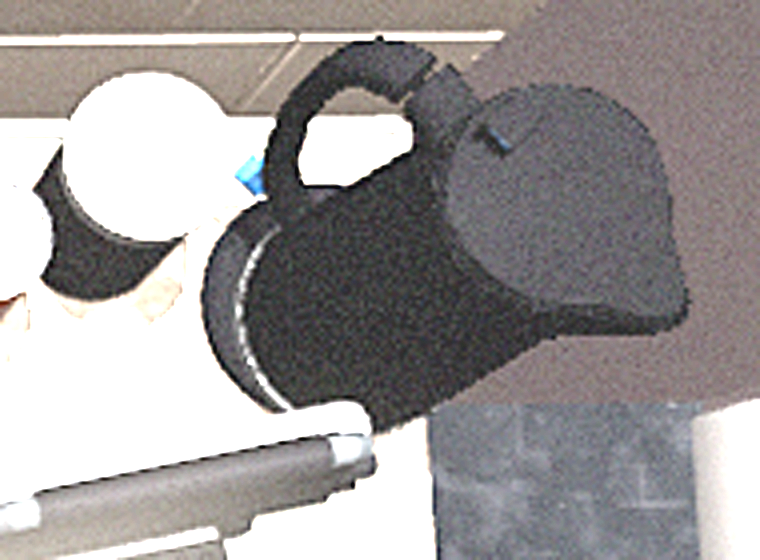

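```bash
python3 - <<'E'
from plant import *
from h import *
f=grab_frame("scene");g=grab_frame("top")
def tri(a,b):
    r=least_squares(lambda X:np.r_[proj(f,X)[0]-a,proj(g,X)[0]-b],[.5,-.1,.1]);return r.x,np.round(r.fun,1)
print(tri((326,51),(482.5,94)),tri((372,54),(531,137)))
E
```

```text
(array([ 0.76719575, -0.36627732,  0.26548059]), array([-0.5,  0. ,  0.2,  0.3])) (array([ 0.68878157, -0.46317752,  0.24812901]), array([-0.5,  0.1,  0.3,  0.3]))
```

Emit:
{"api": "jog_arm", "payload": {
  "steps": [
    {"grip":0,"slide":[35,-5,0],"twist":0.01},
    {"grip":0,"slide":[75,-10,0],"twist":0.01},
    {"grip":0,"slide":[110,-14,0],"twist":0.01},
    {"grip":0,"slide":[140,-18,0],"twist":0.01},
    {"grip":0,"slide":[148.5,-19,0],"twist":0.01},
    {"grip":0,"slide":[148.5,-19,0],"twist":0.01},
    {"grip":0,"slide":[148.5,-19,0],"twist":0.01}
  ]
}}

```text
t: 10.05
ee_pos: [0.5942, -0.1932, 0.4041]
ee_rot: [0.705, -0.704, -0.062, 0.064]
ft_force: [-0.1, -0.2, 0.4]
width: 1.0
```

```bash
python3 look.py top d1t 340 120 470 220;python3 look.py scene d1 280 10 400 120;
```

```text
10.1 [ 0.59381563 -0.19317576  0.40496026] [ 0.70438656 -0.70417776 -0.06278927  0.06348829] [ 0.47266093 -0.83667519 -0.1298292 ] 0.9973348664282233 [-4.00360395e-01  1.82551604e-02  1.44833785e+00 -2.05598212e-04
  1.67601089e+00 -5.79203509e-01]
tcp px [[422.11762126 173.37464738]] k 5.384615384615385
10.15 [ 0.5936482  -0.19318132  0.4055625 ] [-0.70422516  0.70434781  0.06310222 -0.06308089] [-0.16620486 -0.69711233 -0.06491069] 0.9983163494652529 [-4.00504361e-01  1.72257901e-02  1.44839986e+00 -1.39621449e-04
  1.67585877e+00 -5.79206505e-01]
tcp px [[335.62223807  46.73077796]] k 5.090909090909091
```

View pics/d1.png

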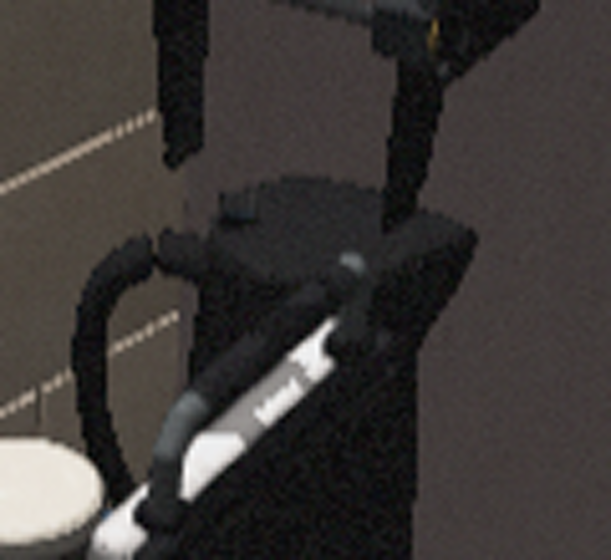

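View pics/d1t.png

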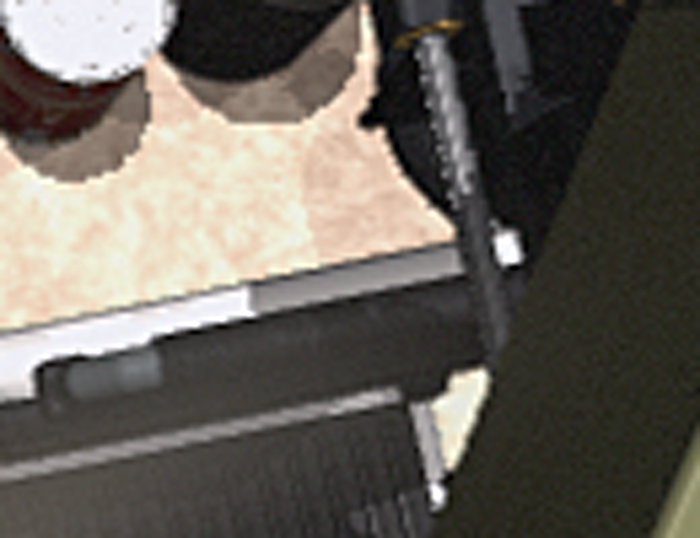

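Emit:
{"api": "jog_arm", "payload": {
  "steps": [
    {"grip":0,"slide":[1,0,-25],"twist":0},
    {"grip":0,"slide":[1,0,-50],"twist":0},
    {"grip":0,"slide":[1,0,-75],"twist":0},
    {"grip":0,"slide":[1,0,-87],"twist":0},
    {"grip":0,"slide":[1,0,-87],"twist":0},
    {"grip":0,"slide":[1,0,-87],"twist":0}
  ]
}}

```text
t: 10.65
ee_pos: [0.595, -0.1932, 0.3188]
ee_rot: [-0.704, 0.704, 0.063, -0.063]
ft_force: [0.5, 0.4, 1.0]
width: 1.002
```

```bash
python3 look.py scene d2 280 10 400 120;
```

```text
10.7 [ 0.59566931 -0.19346673  0.32017197] [-0.70386729  0.70469892  0.06389751 -0.06234888] [ 0.05344338 -0.70729038 -0.7451067 ] 1.002363222984489 [-3.99723407e-01  2.64396482e-02  1.57817337e+00 -9.21383210e-06
  1.53449376e+00 -5.78500563e-01]
tcp px [[332.57718639  82.7306283 ]] k 5.090909090909091
```

View pics/d2.png

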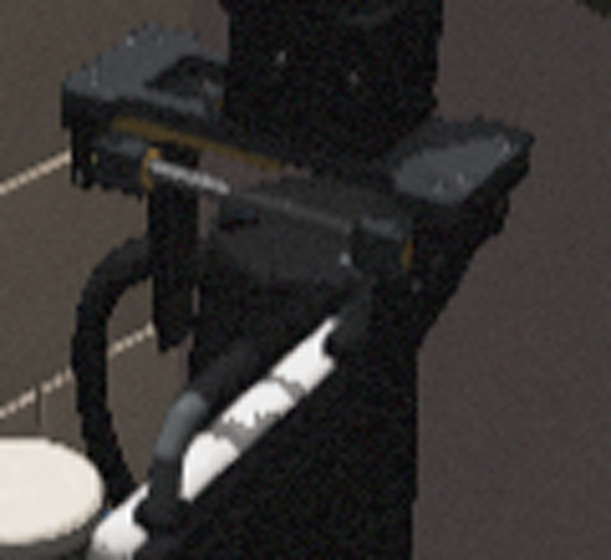

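Emit:
{"api": "jog_arm", "payload": {
  "steps": [
    {"grip":255,"slide":[0,0,-1],"twist":0},
    {"grip":255,"slide":[0,0,-1],"twist":0},
    {"grip":255,"slide":[0,0,-1],"twist":0},
    {"grip":255,"slide":[0,0,-1],"twist":0},
    {"grip":255,"slide":[0,0,-1],"twist":0},
    {"grip":255,"slide":[0,0,-1],"twist":0},
    {"grip":255,"slide":[0,0,-1],"twist":0},
    {"grip":255,"slide":[0,0,-1],"twist":0}
  ],
  "grip_force": 20
}}

```text
t: 11.37
ee_pos: [0.5956, -0.1932, 0.3171]
ee_rot: [0.704, -0.704, -0.063, 0.063]
ft_force: [0.3, 1.0, -0.1]
width: 0.496
```

Emit:
{"api": "jog_arm", "payload": {
  "steps": [
    {"grip":255,"slide":[0,0,0],"twist":0},
    {"grip":255,"slide":[0,0,0],"twist":0},
    {"grip":255,"slide":[0,0,0],"twist":0},
    {"grip":255,"slide":[0,0,0],"twist":0},
    {"grip":255,"slide":[0,0,0],"twist":0},
    {"grip":255,"slide":[0,0,0],"twist":0},
    {"grip":255,"slide":[0,0,0],"twist":0},
    {"grip":255,"slide":[0,0,0],"twist":0}
  ]
}}

```text
t: 12.03
ee_pos: [0.5957, -0.1933, 0.3172]
ee_rot: [-0.704, 0.704, 0.063, -0.063]
ft_force: [-0.0, -1.1, -0.3]
width: 0.184
```

Emit:
{"api": "jog_arm", "payload": {
  "steps": [
    {"grip":255,"slide":[0,0,0],"twist":0},
    {"grip":255,"slide":[0,0,0],"twist":0},
    {"grip":255,"slide":[0,0,0],"twist":0}
  ]
}}

```text
t: 12.28
ee_pos: [0.5956, -0.1932, 0.3172]
ee_rot: [-0.704, 0.704, 0.063, -0.063]
ft_force: [0.5, -0.2, -0.3]
width: 0.186
```

```bash
python3 look.py scene d3 280 10 430 220;
```

```text
12.3333 [ 0.59565023 -0.19324077  0.31718742] [-0.70426329  0.70428583  0.06324723 -0.06320183] [ 0.32542713 -0.40568089  0.31922387] 0.18384491999741764 [-3.99406946e-01  2.84948720e-02  1.58095829e+00  2.02106995e-06
  1.53206784e+00 -5.78472125e-01]
tcp px [[332.43708092  83.96953839]] k 2.6666666666666665
```

View pics/d3.png

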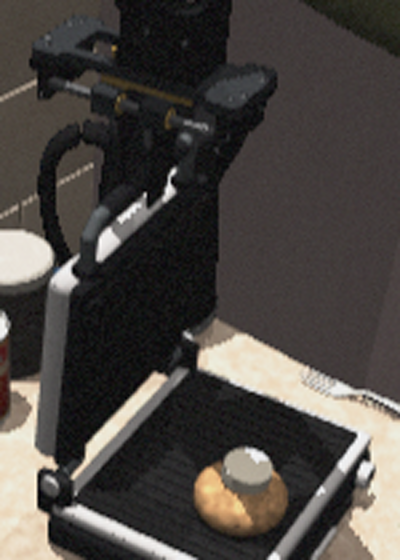

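```bash
python3 - <<'E'
import numpy as np
th=.178;a0=1.50
b=lambda a:np.array([-250*np.cos(a)+12*np.sin(a),250*np.sin(a)+12*np.cos(a)])
A=np.linspace(a0,.785,33)
P=np.array([b(a)-b(a0) for a in A])
W=np.c_[P[:,0]*np.cos(th),P[:,0]*np.sin(th),P[:,1]]
for i in range(0,32,8):
    print([list(np.round(W[j]-W[i],1)) for j in range(i+1,i+9)])
E
```

```text
[[np.float64(-5.5), np.float64(-1.0), np.float64(-0.2)], [np.float64(-11.0), np.float64(-2.0), np.float64(-0.5)], [np.float64(-16.5), np.float64(-3.0), np.float64(-0.9)], [np.float64(-22.0), np.float64(-4.0), np.float64(-1.5)], [np.float64(-27.4), np.float64(-4.9), np.float64(-2.2)], [np.float64(-32.9), np.float64(-5.9), np.float64(-3.0)], [np.float64(-38.3), np.float64(-6.9), np.float64(-3.9)], [np.float64(-43.7), np.float64(-7.9), np.float64(-5.0)]]
[[np.float64(-5.4), np.float64(-1.0), np.float64(-1.2)], [np.float64(-10.7), np.float64(-1.9), np.float64(-2.5)], [np.float64(-16.1), np.float64(-2.9), np.float64(-3.9)], [np.float64(-21.3), np.float64(-3.8), np.float64(-5.5)], [np.float64(-26.6), np.float64(-4.8), np.float64(-7.1)], [np.float64(-31.8), np.float64(-5.7), np.float64(-8.9)], [np.float64(-37.0), np.float64(-6.7), np.float64(-10.8)], [np.float64(-42.1), np.float64(-7.6), np.float64(-12.8)]]
[[np.float64(-5.1), np.float64(-0.9), np.float64(-2.1)], [np.float64(-10.1), np.float64(-1.8), np.float64(-4.4)], [np.float64(-15.1), np.float64(-2.7), np.float64(-6.7)], [np.float64(-20.1), np.float64(-3.6), np.float64(-9.2)], [np.float64(-24.9), np.float64(-4.5), np.float64(-11.8)], [np.float64(-29.8), np.float64(-5.4), np.float64(-14.5)], [np.float64(-34.5), np.float64(-6.2), np.float64(-17.3)], [np.float64(-39.2), np.float64(-7.1), np.float64(-20.2)]]
[[np.float64(-4.6), np.float64(-0.8), np.float64(-3.0)], [np.float64(-9.2), np.float64(-1.7), np.float64(-6.1)], [np.float64(-13.7), np.float64(-2.5), np.float64(-9.4)], [np.float64(-18.1), np.float64(-3.3), np.float64(-12.7)], [np.float64(-22.5), np.float64(-4.0), np.float64(-16.1)], [np.float64(-26.7), np.float64(-4.8), np.float64(-19.6)], [np.float64(-30.9), np.float64(-5.6), np.float64(-23.3)], [np.float64(-35.0), np.float64(-6.3), np.float64(-27.0)]]
```

Emit:
{"api": "jog_arm", "payload": {
  "steps": [
    {"grip":255,"slide":[-5.5,-1,-0.2],"twist":0},
    {"grip":255,"slide":[-11,-2,-0.5],"twist":0},
    {"grip":255,"slide":[-16.5,-3,-0.9],"twist":0},
    {"grip":255,"slide":[-22,-4,-1.5],"twist":0},
    {"grip":255,"slide":[-27.4,-4.9,-2.2],"twist":0},
    {"grip":255,"slide":[-32.9,-5.9,-3],"twist":0},
    {"grip":255,"slide":[-38.3,-6.9,-3.9],"twist":0},
    {"grip":255,"slide":[-43.7,-7.9,-5],"twist":0}
  ]
}}

```text
t: 13.0
ee_pos: [0.5513, -0.2016, 0.3122]
ee_rot: [-0.704, 0.705, 0.063, -0.063]
ft_force: [1.1, -2.5, 1.0]
width: 0.183
```

```bash
python3 look.py scene e1 280 10 430 220;
```

```text
13.05 [ 0.55051293 -0.20171835  0.31208235] [-0.70405363  0.70453993  0.06264894 -0.06330154] [ 0.53399981 -3.25864335  2.64825306] 0.18219069949722488 [-4.42243325e-01 -5.85849418e-02  1.67542697e+00 -1.06167988e-03
  1.52519778e+00 -6.20551913e-01]
tcp px [[350.65123513  92.33075938]] k 2.6666666666666665
```

View pics/e1.png

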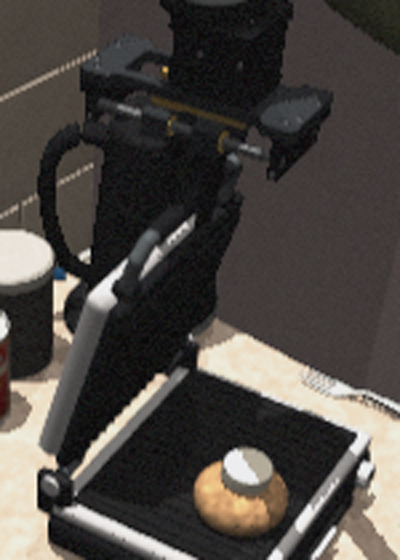

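Emit:
{"api": "jog_arm", "payload": {
  "steps": [
    {"grip":255,"slide":[-5.4,-1.1,-1.2],"twist":0},
    {"grip":255,"slide":[-10.7,-2.3,-2.5],"twist":0},
    {"grip":255,"slide":[-16.1,-3.4,-3.9],"twist":0},
    {"grip":255,"slide":[-21.3,-4.5,-5.5],"twist":0},
    {"grip":255,"slide":[-26.6,-5.6,-7.1],"twist":0},
    {"grip":255,"slide":[-31.8,-6.7,-8.9],"twist":0},
    {"grip":255,"slide":[-37,-7.8,-10.8],"twist":0},
    {"grip":255,"slide":[-42.1,-8.9,-12.8],"twist":0}
  ]
}}

```text
t: 13.72
ee_pos: [0.5091, -0.2095, 0.2986]
ee_rot: [0.705, -0.704, -0.063, 0.064]
ft_force: [-0.6, 2.7, 0.1]
width: 0.185
```

Emit:
{"api": "jog_arm", "payload": {
  "steps": [
    {"grip":255,"slide":[-5.1,-1,-2.1],"twist":0},
    {"grip":255,"slide":[-10.1,-2,-4.4],"twist":0},
    {"grip":255,"slide":[-15.1,-3,-6.7],"twist":0},
    {"grip":255,"slide":[-20.1,-4,-9.2],"twist":0},
    {"grip":255,"slide":[-24.9,-4.9,-11.8],"twist":0},
    {"grip":255,"slide":[-29.8,-5.8,-14.5],"twist":0},
    {"grip":255,"slide":[-34.5,-6.8,-17.3],"twist":0},
    {"grip":255,"slide":[-39.2,-7.8,-20.2],"twist":0}
  ]
}}

```text
t: 14.38
ee_pos: [0.4699, -0.2173, 0.2785]
ee_rot: [0.705, -0.704, -0.063, 0.064]
ft_force: [-0.5, 5.5, 0.2]
width: 0.187
```

```bash
python3 look.py scene e2 280 10 430 220;
```

```text
14.4333 [ 0.46889282 -0.21750949  0.27788193] [ 0.70484767 -0.70371029 -0.06220152  0.06412922] [-2.93588292  3.55643692 -0.01989829] 0.18469630751912341 [-5.38050574e-01 -2.04730712e-01  1.86350460e+00 -2.99610257e-04
  1.48596999e+00 -7.16922063e-01]
tcp px [[383.50512408 117.78460867]] k 2.6666666666666665
```

View pics/e2.png

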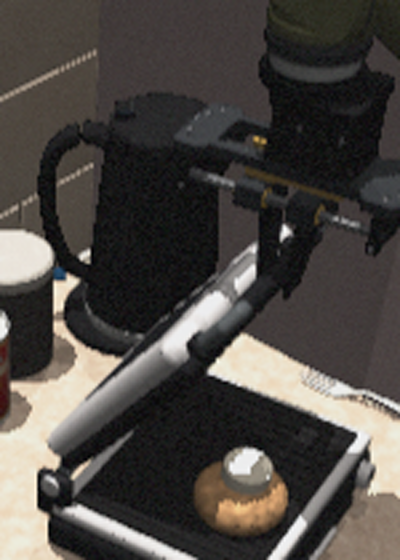

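Emit:
{"api": "jog_arm", "payload": {
  "steps": [
    {"grip":255,"slide":[-4.6,-0.5,-3],"twist":0},
    {"grip":255,"slide":[-9.2,-1.2,-6.1],"twist":0},
    {"grip":255,"slide":[-13.7,-2,-9.4],"twist":0},
    {"grip":255,"slide":[-18.1,-2.7,-12.7],"twist":0},
    {"grip":255,"slide":[-22.5,-3.4,-16.1],"twist":0},
    {"grip":255,"slide":[-26.7,-4.1,-19.6],"twist":0},
    {"grip":255,"slide":[-30.9,-4.9,-23.3],"twist":0},
    {"grip":255,"slide":[-35,-5.6,-27],"twist":0}
  ]
}}

```text
t: 15.1
ee_pos: [0.4352, -0.2239, 0.2519]
ee_rot: [-0.704, 0.705, 0.063, -0.063]
ft_force: [-0.2, 0.1, -0.3]
width: 0.185
```

Emit:
{"api": "jog_arm", "payload": {
  "steps": [
    {"grip":255,"slide":[0,0,0],"twist":0},
    {"grip":255,"slide":[0,0,0],"twist":0},
    {"grip":255,"slide":[0,0,0],"twist":0},
    {"grip":255,"slide":[0,0,0],"twist":0}
  ]
}}

```text
t: 15.43
ee_pos: [0.4355, -0.2238, 0.2521]
ee_rot: [-0.704, 0.705, 0.063, -0.063]
ft_force: [-0.9, -1.3, -1.3]
width: 0.182
```

```bash
python3 look.py scene e3 280 10 430 220; python3 look.py top e3t 300 150 460 300; python3 - <<'E'
from plant import *
from h import *
from fit import G,bar
p=np.load("p.npy");s=sense();b=s["ee_pos"]+[0,0,.019];d=b-G(p,[.115,0,.085])[0]
gx=-(d[0]*np.cos(p[2])+d[1]*np.sin(p[2]));print("angle",np.arctan2(d[2],gx)-np.arctan2(.012,.25),"r",np.hypot(gx,d[2]),"exp",np.hypot(.25,.012))
f=grab_frame("scene");im=cv2.resize(f["image"],None,fx=3,fy=3)[:,:,::-1].copy()
for a,c in((.785,(0,255,0)),(.655,(0,0,255)),(.915,(255,0,0))):
  L=lambda r,o,y:[.115-r*np.cos(a)+o*np.sin(a),y,.085+r*np.sin(a)+o*np.cos(a)]
  cv2.polylines(im,[(proj(f,G(p,np.array([L(.007,.036,.107),L(.205,.036,.107),L(.205,.036,-.107),L(.205,-.009,-.107),L(.205,-.009,.107),L(.007,-.009,.107)])))*3+1).astype(int)],True,c,1)
cv2.imwrite("pics/e3m.png",im[150:700,750:1350])
E
```

```text
15.4833 [ 0.43561975 -0.22376407  0.25222283] [-0.70401254  0.70453493  0.06307448 -0.06339157] [-1.03571684 -2.20125398 -0.5291361 ] 0.1824138313256563 [-5.83675800e-01 -2.61037557e-01  1.95248758e+00 -8.63475373e-04
  1.45003264e+00 -7.62661072e-01]
tcp px [[396.17773893 132.73966688]] k 2.6666666666666665
15.5333 [ 0.43563532 -0.22375527  0.25223237] [-0.70401266  0.70453512  0.06308508 -0.06337755] [-1.06369566 -1.08872835 -1.73695624] 0.1834876782034399 [-5.83656087e-01 -2.61039013e-01  1.95247294e+00 -8.41682566e-04
  1.45002147e+00 -7.62639147e-01]
tcp px [[412.00722536 274.0340962 ]] k 3.7333333333333334
angle 0.7867013216100341 r 0.2513015593429121 exp 0.25028783430282825
```

View pics/e3m.png

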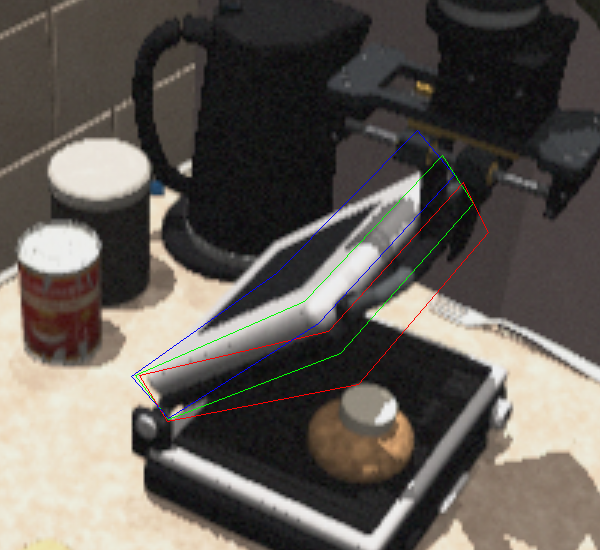

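View pics/e3.png

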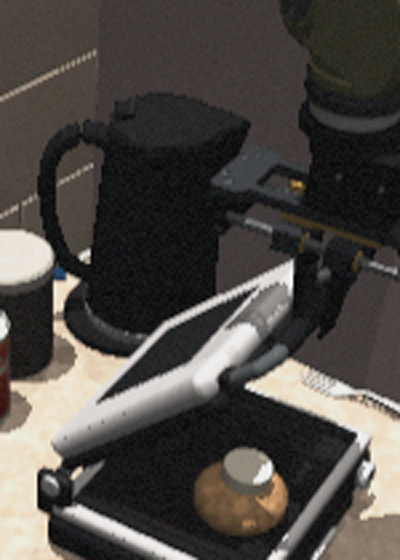

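```bash
python3 - <<'E'
from plant import *
print(finish_job())
s=sense();print(s["t"],s["ee_pos"],s["width"])
E
```

```text
the job is handed in; nothing more can be done
None
the job is handed in; nothing more can be done
```

The cheese is on the roll, and the job was handed in at about 15.5 s with the fingers still holding the lid at about 45°. No verdict came back.

- **Cheese:** I took the larger white disc from the board, lowered it onto the crown until there was light contact, and let go. In the pictures it sits level and looks about 3 mm from the roll's centre. The last picture shows it still there, with the lid well clear.
- **Lid:** I gripped the bar (opening about 17.5 mm on the 18 mm bar) and lowered it along its arc at about 0.27 rad/s. From the TCP position, the final angle works out at 0.787 rad. The bar is 251 mm from the hinge against 250 mm expected, so it had not slipped.
- **Disagreements:** My grill fit left up to about 2 px of error in the scene camera, so the lid outline I drew over that picture does not match exactly. The sideways force on the bar reached about 5 N during lowering because my estimate of the grill's yaw was slightly off. It was back to 1–2 N at the end.
- **Lid and bystanders:** I did not measure the lid's speed or the force between the fingers and the bar. I did not measure the bystanders' final positions either; none looked moved in the views I took, but these did not show all of them.

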